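# Clay offcut into the pedal bin

### The arm

A 7-joint arm with a two-finger parallel gripper is mounted at the origin on the work surface. World frame = base frame: x ahead of the robot, y to its left, z up, the work surface at z = 0. Lengths are in mm, angles in rad, forces in N, time in s.
With the tool pointing down it reaches from about 400 to 900 mm from the base axis. Payload 5.5 kg.
Tool frame: the origin (TCP) lies at the very end of the fingers, on their centre line; the grasp point (between the pads) lies 19 mm behind it (pinch_z is the distance from the TCP to the grasp point, in mm); z points along the fingers, y is the line along which they close (so a half turn about z gives the same grasp; the last joint's range is limited). The gripper opens to 92 mm and grips with 3 to 60 N. Pads are 19 mm wide; open, the fingers measure 130 mm over their backs; the gripper's body (75 mm by 190 mm) begins 47 mm behind the grasp point.
Start: joints at [1.59, 0.501, -0.427, 1.55, 0.221, 1.138, -0.21], TCP at [156.939, -630.769, 226.729] pointing down, gripper open.
Joint ranges: [-2.88, 2.88], [-0.31, 2.03], [-1.54, 1.56], [0.2, 2.42], [-1.41, 4.55], [0.19, 2.02], [-2.57, 2.57]. Speed limits (rad/s): [2.57, 2.57, 3.14, 3.14, 3.14, 3.14, 3.14].

### API

Orientations are given as a unit quaternion [w, x, y, z].
In Python, from workcell import read_state, read_camera, camera_model, hand_in, trace, pinpoint, pinch_z gives the robot as it stands.
- The arm moves only by the shell command python3 -m crank 'ROWS' [OPENING] [FORCE]. ROWS is JSON, a list of rows, each an object with "xyz": the shift along the tool's x, y, z in units of 40 mm (1.0 is 40 mm), a list of three; "rotation": the turn, a rotation vector about the tool's x, y, z in units of 10 degrees (1.0 is 10 degrees), a list of three. A call has exactly 10 rows; each row shifts and turns the commanded pose from where the row before left it, along the tool's axes as they then stand; what a row does not reach is not made up. A row lasts 1/8 s, in which the tool goes at most 62.5 mm and 10.7 degrees, less where a joint would pass 70% of its speed; a pose out of reach is approached as far as the arm can. A call is refused whole if a number of a shift passes 1 or a number of a turn 1, either way. A call with a gripper value outside its range is refused whole. OPENING is the opening, from -1 (shut) to 1 (fully open), set as the call begins (- or left out, the last holds). The fingers move at their own pace and stop on an object; FORCE is the grip in N (left out, the last holds). Time passes only in rows, so rows that do not move let the fingers close, or fill a call up. It gives the time, the measured TCP pose, the force, the opening and the grip force at its end, in the units of the state.
- read_state(): the state, without advancing time (a new reading comes with each control period).
- read_camera(name): name is "side" or "top"; returns (picture, depth): 384x512x3 uint8, red, green, blue; 384x512 float32, mm along the optical axis (not along the pixel's ray), 0 where there is no reading.
- camera_model(name): a dict with "fx", "fy", "cx", "cy" (pixels), "k1" (the pictures are not rectified: a ray, as slopes to the right and down, at radius r is drawn at 1 + k1 r^2 times it, then the intrinsics apply), "cam_to_world" (4x4, takes a point from camera to world coordinates). Camera axes: x right, y down, z forward; pixel columns grow to the right and rows downward; lengths in mm; the calibration is good to about 2 mm. A picture is of the moment at which its call begins. camera_model takes no time and is no camera call.
- hand_in(): hands the job in; it is judged then, once.
Trained networks look in the newest picture that a camera, given by its name, has taken for a name from the list of things; names that differ only in an ending like _2 or _b are one class to them, and where a whole thing is asked for, a point or a joint stands for the part that bears it (a point fixed in the world has none). Each returns a list of dicts, best first, with "confidence" (0 to 1); they miss things now and then, are a little off and sometimes report something else, mostly with a low value. They report only what shows in the picture. A call takes as long as a camera call. They do not tell look-alikes from the thing itself.
- trace(camera, thing): "pixels" (384x512 bool, what is visible of it) and "at" ([column, row] in pixels, amid what is visible of it).
- pinpoint(camera, thing): "at" ([column, row] in pixels: a listed point, or the origin of a listed thing).
The state is a dict: "t": time; "joint_positions": joint angles; "joint_velocities": joint speeds; "joint_efforts": joint torques, N m; "ee_pos": TCP position; "ee_rot": TCP orientation; "ft_force": force on the tool from outside, world axes, zero at the start; "moment": the same for the moment, N m; "grip_width": opening from 0.0 (shut) to 1.0 (fully open); "finger_force": force on a finger pad.
Only numpy, scipy, OpenCV 4.12 (cv2) and the standard library are available. Lean on these libraries where they do the work, as an engineer would, in place of code of your own. Each camera call takes 0.05 s, during which the arm holds its last target. There are 200 camera calls.

### The job

Throw the dry clay offcut into the reclaim bin: push the bin's pedal all the way down and slide it sideways under its catch so that the lid stays open by itself, then put the offcut in the bin. Finally press the pedal to free it from the catch, slide it back and ease it up under your finger so that the lid comes down slowly and shut, never slamming. Do not lean hard on the pedal, and leave the other things where they are.

Things in the scene. Friction and masses are not known exactly. Their poses are not given: they have to be found in the camera images.
- bin: Reclaim bin, fixed: open-topped steel box 200 (its x) by 220 mm (its y), rim 165 mm above the table, walls 5 mm, inner floor 60 mm above the table, on a dark plinth. Origin on the table under the box's centre, z up. The pedal sticks out of its -x side; the lid is hinged along the top of its +x side.
- catch (a point): Middle of the underside of the catch's flat steel lip, 32 mm above the table. The lip, 28 mm long along y, 6 mm thick, is on a post in front of the bin, on the pedal's +y side. The pedal's side bar (8 mm thick, 105 mm from the pin, ending 22 mm to +y of the pedal's middle) goes under it only with the tread within about 3 mm of its stop; let go there, it rises 3 mm and stays.
- pedal: Pedal lever: steel bar 24 by 8 mm. Origin on its hinge pin, 40 mm above the table; the bar runs 190 mm along its -x, y along the pin (the origin does not slide). At rest its outer end tilts 0.125 rad up; pressing turns it 0.25 rad (40 mm at the tread) to a hard stop. The tread pushes back with 5 to 9 N, then sharply at the stop. Over 28 N would bend it.
- pedal_end (a point): Point on the pedal bar's upper face, 160 mm from the pin, 24 mm above the table with the pedal at its stop, under the middle of the tread: a black rubber dish 58 mm square outside, 50 mm inside, rims 10 mm high, so shut fingertips fit in and can push it sideways. It stands on a threaded stem: the dish's floor is 6 to 30 mm above this point, different each time and not measured.
- shift (a joint): How far the pedal is slid along its pin, m, towards the bin's +y: 0 clear of the catch, 0.016 fully under it. Past 0.010 the catch holds; under 0.003 the pedal clears the lip. To free a caught pedal press it to its stop again, then slide it to -y. Light friction, about 1 N; it stays where it is left.
- lid (a joint): Lid angle, rad: 0 shut, about 1.65 with the pedal at its stop, about 1.53 when held by the catch. Linked to the pedal: 10 mm at the tread is about 0.41 rad. If the pedal is let go the lid slams; closing slower than 3.5 rad/s (80 mm/s at the tread) is soft.
- lid_edge (a point): Middle of the lid's free edge; the lid is a steel plate 210 by 228 mm, 6 mm thick, hinged at x = 105 mm, z = 166 mm in the bin's frame. Held open it stands nearly upright at the bin's +x side, leaning a few degrees over the mouth.
- offcut: The dry clay offcut: a plain pale brick-shaped bar, 84 mm (its x) by 34 mm (its y) by 26 mm high, about 140 g, lying on the table. Origin at the centre of its underside.
- pinch_pot: Bystander: small raw clay bowl, 72 mm across, 50 mm high. Origin under its centre.
- clay_box: Bystander: slab-built clay box 150 mm high standing on a blue banding wheel.
- clay_bowl: Bystander: raw clay bowl, 140 mm across, 55 mm high.
- paper_cup: Bystander: white lidded drinking cup, 72 mm across, 100 mm high.
- wood_knife: Bystander: wooden modelling knife, 185 mm long, lying on the table.
- brush: Bystander: brush lying on the table.
- wood_strip: Bystander: wooden thickness strip 240 by 35 by 12 mm, lying on the table.
There are look-alikes about, which are no part of the job. Of the things like the offcut, leave any that is red; of the rest the larger one is meant.

How it is judged (in metres and radians):
On the way, in this order (a step that is already met when the one before it is completed fails the run):
1. the lid stands open by itself, the pedal held under its catch and not touched (value of joint lid above 1 rad and value of joint shift above 0.008 m and contact force between the fingers and pedal below 0.1 N), for 0.3 s.
2. the offcut lies in the bin, let go, with the lid still held open (x of offcut in the frame of bin between -0.095 and 0.095 m and y of offcut in the frame of bin between -0.105 and 0.105 m and z of offcut in the frame of bin below 0.15 m and value of joint lid above 1 rad and contact force between the fingers and offcut below 0.1 N), for 0.2 s.
At the end, for the whole second after the job is handed in: The offcut lies at rest inside the bin (below its rim), the lid is shut to within 0.06 rad, and the pedal is up and not touched (x of offcut in the frame of bin between -0.095 and 0.095 m and y of offcut in the frame of bin between -0.105 and 0.105 m and z of offcut in the frame of bin below 0.15 m and value of joint lid below 0.06 rad and linear speed of offcut below 0.02 m/s and contact force between the fingers and pedal below 0.1 N).
It fails at once if the lid slams: it closes faster than 3.5 rad/s in the lower part of its swing (below 0.9 rad) (velocity of joint lid below -3.5 rad/s and value of joint lid below 0.9 rad).
It fails at once if the pedal is pushed with more than 28 N (contact force between the fingers and pedal above 28 N).
It fails at once if a bystander is moved by more than 30 mm (distance of any of pinch_pot, clay_box, clay_bowl, paper_cup, wood_knife, brush, wood_strip from where it was at the start of the episode above 0.03 m).
It also fails if it takes over 72 s, if anything falls off the work surface, if the arm or the gripper's body presses on something with over 40 N, if the wrist force passes 120 N, or if a joint passes its speed limit or range.

## Working session

There is one attempt and no reset: what is moved stays moved. The work goes in short steps, Python scripts to look and compute and a shell command to move; the robot and the scene stay as the last step left them, time stands still between calls to the robot, and variables do not carry over. Pictures are saved under pics/ and viewed, at most 10 in all, crops included, and the job is handed in when it is done.

```bash
ls; mkdir -p pics
cat > h.py <<'E'
import numpy as np, cv2
from workcell import *
def ray(cam,px):
    m=camera_model(cam);K=np.array([[m['fx'],0,m['cx']],[0,m['fy'],m['cy']],[0,0,1.]])
    p=cv2.undistortPoints(np.array(px,float).reshape(-1,1,2),K,np.array([m['k1'],0,0,0.]))[:,0]
    T=np.array(m['cam_to_world']); d=np.c_[p,np.ones(len(p))]
    return T,d
def at_z(cam,px,z):
    T,d=ray(cam,px); w=d@T[:3,:3].T; o=T[:3,3]
    return o+w*((z-o[2])/w[:,2])[:,None]
def at_depth(cam,px,D):
    T,d=ray(cam,px); return (d*np.array(D,float).reshape(-1,1))@T[:3,:3].T+T[:3,3]
def mask_pts(cam,mask,depth):
    v,u=np.nonzero(mask&(depth>0)); return at_depth(cam,np.c_[u,v],depth[v,u])
def save(name,img): cv2.imwrite('pics/'+name,cv2.cvtColor(img,cv2.COLOR_RGB2BGR))
E
python3 - <<'E'
from h import *
np.set_printoptions(precision=1,suppress=True)
print(read_state()); print(pinch_z)
for c in ('side','top'):
    im,d=read_camera(c); np.savez('/tmp/'+c,im=im,d=d); save(c+'0.png',im)
    for t in ['bin','pedal','offcut']:
        for r in trace(c,t)[:4]:
            P=mask_pts(c,r['pixels'],d)
            print(c,'trace',t,round(r['confidence'],2),r['at'],r['pixels'].sum(),P.mean(0),np.percentile(P,[2,98],axis=0).ravel())
    for t in ['bin','catch','pedal','pedal_end','lid_edge','offcut']:
        for r in pinpoint(c,t)[:4]:
            print(c,'pin',t,round(r['confidence'],2),np.array(r['at']))
E
```

```text
pics
{'t': 0.0, 'joint_positions': array([ 1.6,  0.5, -0.4,  1.6,  0.2,  1.1, -0.2]), 'joint_velocities': array([ 0., -0.,  0.,  0., -0.,  0., -0.]), 'joint_efforts': array([  0. , -56.7,  -5.8, -27.9,  -0.1,   0. ,   0. ]), 'ee_pos': array([ 156.7, -630.1,  225.7]), 'ee_rot': array([-0. ,  1. ,  0.1, -0. ]), 'ft_force': array([-0. ,  0.1, -0.1]), 'moment': array([-0.,  0., -0.]), 'finger_force': 0.0, 'grip_width': 0.9970554451865887}
18.8
side trace bin 0.65 [371.9, 131.8] 216 [ 518.8 -464.2   11. ] [ 433.3 -474.6    2.6  595.9 -457.1   17.2]
side trace bin 0.59 [231.0, 211.2] 8317 [537.2  79.9 159. ] [434.7 -99.8  31.2 655.4 192.  175.3]
side trace pedal 0.67 [281.8, 184.0] 494 [534.9 -87.   76.9] [ 506.2 -118.4   53.9  561.8  -45.4   92.3]
side trace pedal 0.28 [229.9, 212.5] 8231 [537.7  79.6 159.6] [434.7 -99.6  52.4 655.1 190.9 175.3]
side trace offcut 0.64 [317.5, 130.6] 302 [ 610.2 -313.2   23.1] [ 590.9 -356.7    6.6  631.  -274.6   29.4]
side trace offcut 0.64 [281.9, 153.1] 341 [ 629.8 -179.    22. ] [ 602.5 -217.7    3.2  658.8 -141.7   28.5]
side trace offcut 0.5 [228.0,
[... 784 characters left out ...]
[300.3 308.9  11.7] [250.8 202.9   1.  349.1 415.6  16.2]
top trace pedal 0.19 [298.3, 116.8] 666 [ 747.8 -106.7   84.2] [ 722.2 -139.4    3.6  784.3  -76.   103.9]
top trace offcut 0.92 [321.8, 160.3] 334 [ 629.  -181.1   25.1] [ 603.7 -218.     5.8  655.6 -145.3   29.9]
top trace offcut 0.76 [366.3, 166.7] 296 [ 608.6 -312.6   25.9] [ 592.3 -353.6   11.   624.9 -275.1   30.7]
top trace offcut 0.54 [337.7, 203.2] 169 [ 515.6 -238.    18.4] [ 489.2 -252.9    6.4  543.3 -223.1   22.5]
top pin pedal_end 0.94 [294.2 196.6]
top pin pedal_end 0.39 [106.6 216.3]
top pin lid_edge 0.95 [267.5 189. ]
top pin offcut 0.84 [365.2 167.7]
top pin offcut 0.64 [339.9 202.6]
top pin offcut 0.53 [320.8 162.1]
```

Run:
```python
from h import *
np.set_printoptions(precision=3,suppress=True)
a=[np.load('/tmp/%s.npz'%c) for c in('top','side')]
crop=lambda im:cv2.resize(im[90:260,170:410],(800,567),interpolation=cv2.INTER_CUBIC)
save('topc.png',crop(a[0]['im'])); save('sidec.png',crop(a[1]['im']))
d=a[0]['d']; read_camera('top')
for t in ['bin','pedal','offcut']:
    for r in trace('top',t)[:3]:
        P=mask_pts('top',r['pixels'],d); zt=np.percentile(P[:,2],90)
        if t=='pedal': P=P
        Q=P[P[:,2]>zt-8]; 
        b=cv2.minAreaRect(Q[:,:2].astype(np.float32)); px=a[0]['im'][r['pixels']].mean(0)
        print(t,r['at'],zt,b,px,'\n',cv2.boxPoints(b).round(1).tolist())
```

```text
bin [229.3, 190.0] 175.40433052181197 ((546.6633911132812, 89.81558227539062), (214.4279022216797, 227.62657165527344), 85.92918395996094) [124.74  116.138 108.317] 
 [[425.5, -9.0], [652.5999755859375, -25.200000762939453], [667.7999877929688, 188.6999969482422], [440.70001220703125, 204.8000030517578]]
bin [297.2, 119.2] 102.47308628053065 ((756.5741577148438, -110.62773895263672), (62.167869567871094, 62.001625061035156), 88.33351135253906) [109.55  113.032 120.394] 
 [[724.7000122070312, -140.8000030517578], [786.7000122070312, -142.60000610351562], [788.5, -80.5], [726.5, -78.69999694824219]]
pedal [288.7, 193.3] 90.1056525456994 ((535.2011108398438, -69.15624237060547), (105.3409423828125, 56.20184326171875), 86.55035400390625) [48.528 44.433 40.067] 
 [[504.0, -120.0], [560.0999755859375, -123.4000015258789], [566.4000244140625, -18.299999237060547], [510.29998779296875, -14.899999618530273]]
offcut [369.1, 165.2] 28.75242602325229 ((610.7111206054688, -316.5571594238281), (33.96100997924805, 82.8253402709961), 8.987565994262695) [114.827  87.085  66.871] 
 [[587.5, -278.29998779296875], [600.4000244140625, -360.1000061035156], [634.0, -354.79998779296875], [621.0, -273.0]]
offcut [321.7, 161.4] 28.616019354243782 ((630.5570678710938, -182.61004638671875), (83.01350402832031, 33.83258056640625), 63.010841369628906) [124.341  28.122  23.776] 
 [[596.5999755859375, -211.89999389648438], [626.7999877929688, -227.3000030517578], [664.5, -153.3000030517578], [634.2999877929688, -137.89999389648438]]
offcut [337.2, 202.3] 21.54566431674982 ((517.4774780273438, -239.88670349121094), (24.101638793945312, 59.86215591430664), 74.35303497314453) [118.599  90.654  70.451] 
 [[485.3999938964844, -243.39999389648438], [543.0, -259.6000061035156], [549.5, -236.39999389648438], [491.8999938964844, -220.1999969482422]]
```

View pics/topc.png

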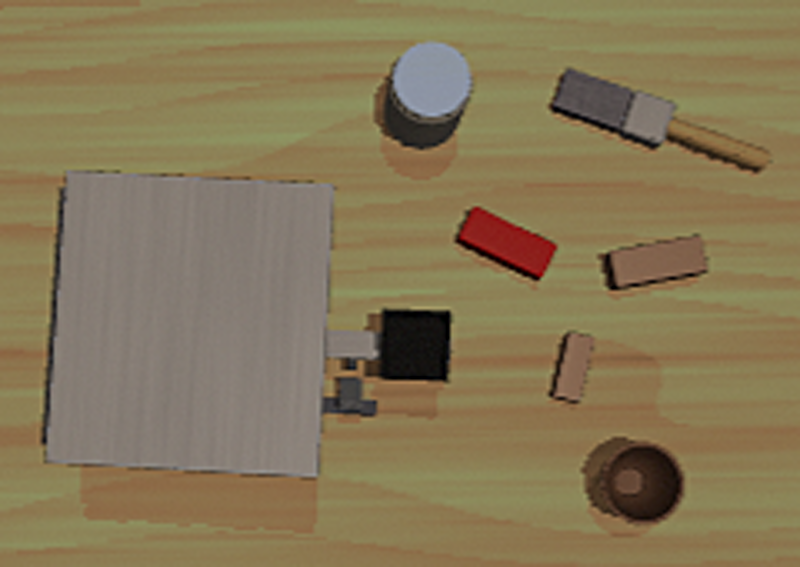

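View pics/sidec.png

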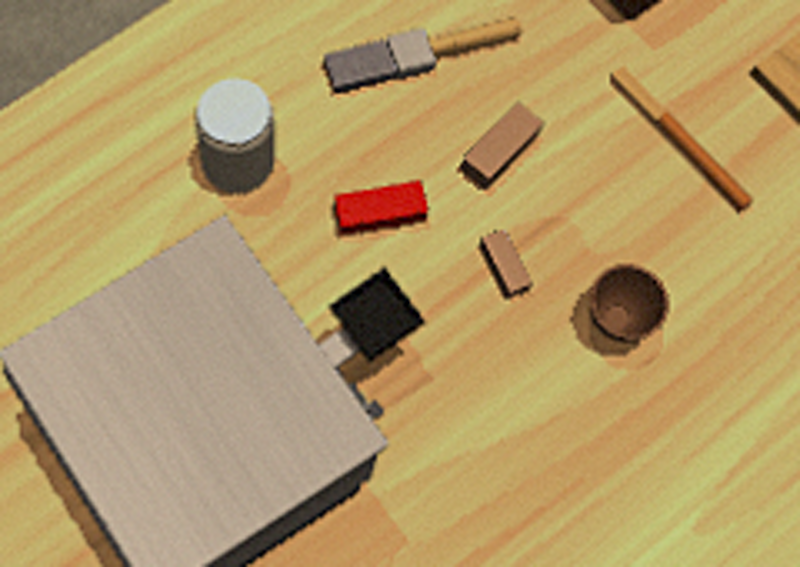

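View pics/top0.png

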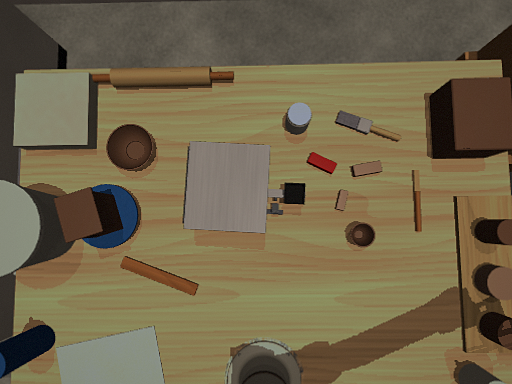

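The pale bar at crop (655,262) in topc, about 83×34 mm at (611,−317), is the offcut. The red bar and the smaller pale bar are the look-alikes. The pedal tread sits at crop (415,345), with the catch below it on the world −x side. Next I'll refine the tread position and rim height.

```bash
cat >> h.py <<'E'
from scipy.spatial.transform import Rotation as Rn
YAW=-4.07
def go(xy,z,yaw=YAW):
    "shift in tool units & turn from the present to TCP target with tool y at angle yaw (deg), pointing down"
    s=read_state(); w,x,y,zz=s['ee_rot']; R=Rn.from_quat([x,y,zz,w]).as_matrix()
    yv=np.array([np.cos(np.radians(yaw)),np.sin(np.radians(yaw)),0]); zv=np.array([0,0,-1.]); xv=np.cross(yv,zv)
    Rt=np.c_[xv,yv,zv]; d=np.array([*xy,z])-s['ee_pos']
    print('t %.2f pos'%s['t'],s['ee_pos'].round(1),'shift tool now',(R.T@d/40).round(3),'in target frame',(Rt.T@d/40).round(3),'rot',np.degrees(Rn.from_matrix(R.T@Rt).as_rotvec()).round(2)/10,
     'F',s['ft_force'].round(2),'grip',round(s['grip_width'],3),round(s['finger_force'],2))
B=np.array([546.7,89.8]);bx=np.array([.071,.9975]);by=np.array([-.9975,.071])
def inbin(p): p=np.array(p)[...,:2]-B; return np.stack([p@bx,p@by],-1)
E
python3 - <<'E'
from h import *
np.set_printoptions(precision=1,suppress=True)
for c in('top','side'):
    a=np.load('/tmp/%s.npz'%c); im,d=a['im'],a['d']
    u,v=(294,194) if c=='top' else (284,184)
    m=np.zeros(d.shape,bool); m[v-18:v+19,u-18:u+19]=True
    m&=(im.max(2)<50)
    P=mask_pts(c,m,d); P=P[(P[:,2]>65)&(P[:,2]<112)]
    b=cv2.minAreaRect(P[:,:2].astype(np.float32))
    print(c,len(P),b,inbin(b[0]),np.percentile(P[:,2],[5,25,50,75,95,99]))
    q=inbin(P); print('inner median z', np.median(P[np.abs(q-q.mean(0)).max(1)<15][:,2]), 'z slope vs binx',np.polyfit(q[:,0],P[:,2],1))
    h=np.percentile(q,[2,98],axis=0);print(h, h.mean(0))
go([534,-93],150); print(read_state()['joint_positions'].round(2))
E
```

```text
top 427 ((533.4202880859375, -91.56851959228516), (57.78996276855469, 56.66764831542969), 87.53201293945312) [-181.9    0.4] [76.8 79.4 81.6 86.  93.8 95.8]
inner median z 80.19314707633521 z slope vs binx [-0.1 57.2]
[[-209.8  -27.9]
 [-155.9   28.7]] [-182.8    0.4]
side 408 ((534.5501708984375, -90.9740982055664), (57.067874908447266, 57.809478759765625), 86.28321075439453) [-181.2   -0.7] [75.  78.  80.4 84.3 91.7 93.8]
inner median z 78.84181920408503 z slope vs binx [-0.1 60.5]
[[-208.   -28.1]
 [-153.9   27.2]] [-180.9   -0.5]
t 1.20 pos [ 156.9 -630.8  226.7] shift tool now [ 12.4 -10.8   1.9] in target frame [14.1  8.4  1.9] rot [ 0.  -0.  -7.2] F [ 1.1 -0.6  0.6] grip 1.0 0.0
[ 1.6  0.5 -0.4  1.6  0.2  1.1 -0.2]
```

```bash
R='{"xyz":[1,-0.87,0],"rotation":[0,0,0]}'
python3 -m crank '[{"xyz":[1,-0.87,0],"rotation":[0,0,0]},{"xyz":[1,-0.87,0],"rotation":[0,0,0]},{"xyz":[1,-0.87,0],"rotation":[0,0,0]},{"xyz":[1,-0.87,0],"rotation":[0,0,0]},{"xyz":[1,-0.87,0],"rotation":[0,0,0]},{"xyz":[1,-0.87,0],"rotation":[0,0,0]},{"xyz":[1,-0.87,0],"rotation":[0,0,0]},{"xyz":[1,-0.87,0],"rotation":[0,0,0]},{"xyz":[1,-0.87,0],"rotation":[0,0,0]},{"xyz":[1,-0.87,0],"rotation":[0,0,0]}]' -1 20
python3 -m crank '[{"xyz":[0,0,0],"rotation":[0,0,-1]},{"xyz":[0,0,0],"rotation":[0,0,-1]},{"xyz":[0,0,0],"rotation":[0,0,-1]},{"xyz":[0,0,0],"rotation":[0,0,-1]},{"xyz":[0,0,0],"rotation":[0,0,-1]},{"xyz":[0,0,0],"rotation":[0,0,-1]},{"xyz":[0,0,0],"rotation":[0,0,-1]},{"xyz":[0,0,0],"rotation":[0,0,-0.2]},{"xyz":[0,0,0],"rotation":[0,0,0]},{"xyz":[0,0,0],"rotation":[0,0,0]}]'
python3 -c "
from h import *
go([534,-92],120);print(read_state()['joint_positions'].round(2))"
```

```text
t: 2.45
ee_pos: [462.0, -195.2, 227.1]
ee_rot: [0.0, 0.993, 0.121, 0.0]
ft_force: [0.1, 0.5, 0.5]
grip_width: 0.009
finger_force: 0.0
t: 3.7
ee_pos: [461.1, -196.5, 226.8]
ee_rot: [0.0, 0.732, 0.681, -0.0]
ft_force: [-0.1, -0.6, 1.5]
grip_width: 0.007
finger_force: 0.0
t 3.70 pos [ 461.1 -196.5  226.8] shift tool now [2.738 1.628 2.67 ] in target frame [2.736 1.632 2.67 ] rot [ 0.001  0.001 -0.007] F [-0.07 -0.62  1.54] grip 0.007 0.0
[ 1.13  0.33 -0.93  1.91  0.3   1.06  0.  ]
```

```bash
python3 -m crank '[{"xyz":[0.68,0.4,0],"rotation":[0,0,0]},{"xyz":[0.68,0.4,0],"rotation":[0,0,0]},{"xyz":[0.68,0.4,0.3],"rotation":[0,0,0]},{"xyz":[0.68,0.42,0.4],"rotation":[0,0,0]},{"xyz":[0,0,0.5],"rotation":[0,0,0]},{"xyz":[0,0,0.5],"rotation":[0,0,0]},{"xyz":[0,0,0.5],"rotation":[0,0,0]},{"xyz":[0,0,0.4],"rotation":[0,0,0]},{"xyz":[0,0,0],"rotation":[0,0,0]},{"xyz":[0,0,0],"rotation":[0,0,0]}]'
python3 -c "
from h import *
go([534,-92],79)
im,d=read_camera('side');save('s1.png',cv2.resize(im[120:260,170:370],(800,560),interpolation=cv2.INTER_CUBIC))"
```

```text
t: 4.95
ee_pos: [533.8, -92.6, 123.1]
ee_rot: [0.0, 0.732, 0.682, 0.0]
ft_force: [0.3, 0.1, 0.0]
grip_width: 0.007
finger_force: 0.0
t 4.95 pos [533.8 -92.6 123.1] shift tool now [0.016 0.004 1.103] in target frame [0.016 0.005 1.103] rot [ 0.004 -0.     0.002] F [0.27 0.14 0.04] grip 0.007 0.0
```

View pics/s1.png

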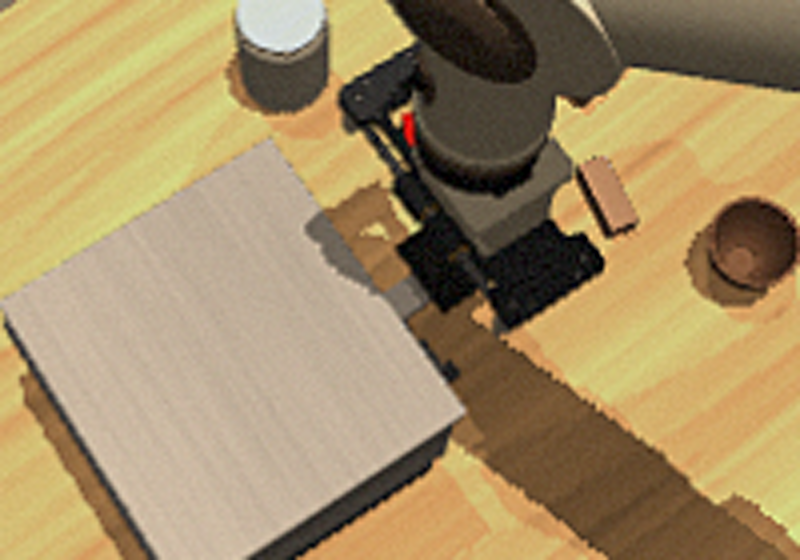

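The shut fingers sit just above the tread at about crop (450,260), clear of the lid. I'll come down to touch it.

```bash
python3 -m crank '[{"xyz":[0,0,0.25],"rotation":[0,0,0]},{"xyz":[0,0,0.25],"rotation":[0,0,0]},{"xyz":[0,0,0.2],"rotation":[0,0,0]},{"xyz":[0,0,0.15],"rotation":[0,0,0]},{"xyz":[0,0,0.15],"rotation":[0,0,0]},{"xyz":[0,0,0.1],"rotation":[0,0,0]},{"xyz":[0,0,0.05],"rotation":[0,0,0]},{"xyz":[0,0,0.05],"rotation":[0,0,0]},{"xyz":[0,0,0],"rotation":[0,0,0]},{"xyz":[0,0,0],"rotation":[0,0,0]}]'
```

```text
t: 6.25
ee_pos: [533.5, -93.6, 75.2]
ee_rot: [0.001, 0.732, 0.682, -0.001]
ft_force: [-1.7, -3.8, 5.4]
grip_width: 0.004
finger_force: 2.7
```

```bash
python3 -m crank '[{"xyz":[-0.02,0,0.1],"rotation":[0,0,0]},{"xyz":[-0.02,0,0.1],"rotation":[0,0,0]},{"xyz":[-0.02,0,0.1],"rotation":[0,0,0]},{"xyz":[-0.02,0,0.1],"rotation":[0,0,0]},{"xyz":[-0.02,0,0.1],"rotation":[0,0,0]},{"xyz":[-0.02,0,0.1],"rotation":[0,0,0]},{"xyz":[-0.02,0,0.05],"rotation":[0,0,0]},{"xyz":[0,0,0.05],"rotation":[0,0,0]},{"xyz":[0,0,0],"rotation":[0,0,0]},{"xyz":[0,0,0],"rotation":[0,0,0]}]'
```

```text
t: 7.5
ee_pos: [533.3, -97.4, 47.5]
ee_rot: [0.0, 0.731, 0.682, 0.0]
ft_force: [-2.4, 1.2, 8.9]
grip_width: 0.007
finger_force: 4.4
```

```bash
python3 -m crank '[{"xyz":[-0.02,0,0.05],"rotation":[0,0,0]},{"xyz":[0,0,0.05],"rotation":[0,0,0]},{"xyz":[0,0,0.03],"rotation":[0,0,0]},{"xyz":[0,0,0],"rotation":[0,0,0]},{"xyz":[0,0,0],"rotation":[0,0,0]},{"xyz":[0,0,0],"rotation":[0,0,0]},{"xyz":[0,0,0],"rotation":[0,0,0]},{"xyz":[0,0,0],"rotation":[0,0,0]},{"xyz":[0,0,0],"rotation":[0,0,0]},{"xyz":[0,0,0],"rotation":[0,0,0]}]'
python3 - <<'E'
from h import *
np.set_printoptions(precision=1,suppress=True)
go([533,-98],40)
im,d=read_camera('top')
for r in trace('top','lid')[:2]:
    P=mask_pts('top',r['pixels'],d); q=np.c_[inbin(P),P[:,2]]; print(r['confidence'],np.percentile(q,[2,50,98],axis=0))
for r in pinpoint('top','lid_edge')[:1]:
    u,v=map(round,r['at']); P=at_depth('top',[r['at']],[d[v,u]]); print(r,inbin(P),P)
E
```

```text
t: 8.75
ee_pos: [533.4, -97.7, 42.5]
ee_rot: [0.0, 0.731, 0.682, 0.001]
ft_force: [-3.6, 1.9, 9.4]
grip_width: 0.006
finger_force: 4.5
t 8.75 pos [533.4 -97.7  42.5] shift tool now [-0.  -0.   0.1] in target frame [-0.  -0.   0.1] rot [ 0. -0.  0.] F [-3.6  1.9  9.4] grip 0.006 4.49
0.83 [[  98.9 -110.5  163.4]
 [ 106.4    1.   293.6]
 [ 114.2  109.   376.9]]
{'at': [161.7, 173.8], 'confidence': 0.8} [[108.3   1.8]] [[552.6 197.9 367.8]]
```

```bash
python3 -m crank '[{"xyz":[0,0,0.03],"rotation":[0,0,0]},{"xyz":[0,0,0],"rotation":[0,0,0]},{"xyz":[0,0,0],"rotation":[0,0,0]},{"xyz":[0,0,0],"rotation":[0,0,0]},{"xyz":[0,0,0],"rotation":[0,0,0]},{"xyz":[0,0,0],"rotation":[0,0,0]},{"xyz":[0,0,0],"rotation":[0,0,0]},{"xyz":[0,0,0],"rotation":[0,0,0]},{"xyz":[0,0,0],"rotation":[0,0,0]},{"xyz":[0,0,0],"rotation":[0,0,0]}]'
```

```text
t: 10.15
ee_pos: [533.4, -97.7, 41.3]
ee_rot: [0.0, 0.731, 0.682, 0.001]
ft_force: [-2.8, 1.8, 9.7]
grip_width: 0.003
finger_force: 4.5
```

```bash
python3 -m crank '[{"xyz":[0,0,0.03],"rotation":[0,0,0]},{"xyz":[0,0,0],"rotation":[0,0,0]},{"xyz":[0,0,0],"rotation":[0,0,0]},{"xyz":[0,0,0],"rotation":[0,0,0]},{"xyz":[0,0,0],"rotation":[0,0,0]},{"xyz":[0,0,0],"rotation":[0,0,0]},{"xyz":[0,0,0],"rotation":[0,0,0]},{"xyz":[0,0,0],"rotation":[0,0,0]},{"xyz":[0,0,0],"rotation":[0,0,0]},{"xyz":[0,0,0],"rotation":[0,0,0]}]'
```

```text
t: 11.4
ee_pos: [533.5, -97.7, 40.8]
ee_rot: [0.0, 0.731, 0.682, 0.0]
ft_force: [-4.9, 1.6, 16.8]
grip_width: 0.005
finger_force: 8.2
```

```bash
python3 -m crank '[{"xyz":[0,-0.05,0],"rotation":[0,0,0]},{"xyz":[0,-0.05,0],"rotation":[0,0,0]},{"xyz":[0,-0.05,0],"rotation":[0,0,0]},{"xyz":[0,-0.05,0],"rotation":[0,0,0]},{"xyz":[0,-0.05,0],"rotation":[0,0,0]},{"xyz":[0,-0.05,0],"rotation":[0,0,0]},{"xyz":[0,-0.05,0],"rotation":[0,0,0]},{"xyz":[0,0,0],"rotation":[0,0,0]},{"xyz":[0,0,0],"rotation":[0,0,0]},{"xyz":[0,0,0],"rotation":[0,0,0]}]'
```

```text
t: 12.65
ee_pos: [521.9, -96.9, 41.0]
ee_rot: [0.002, 0.731, 0.682, 0.002]
ft_force: [-0.5, 0.6, 11.1]
grip_width: 0.004
finger_force: 5.4
```

```bash
python3 -m crank '[{"xyz":[0,-0.05,0.01],"rotation":[0,0,0]},{"xyz":[0,-0.05,0],"rotation":[0,0,0]},{"xyz":[0,-0.05,0],"rotation":[0,0,0]},{"xyz":[0,0,0],"rotation":[0,0,0]},{"xyz":[0,0,0],"rotation":[0,0,0]},{"xyz":[0,0,0],"rotation":[0,0,0]},{"xyz":[0,0,0],"rotation":[0,0,0]},{"xyz":[0,0,0],"rotation":[0,0,0]},{"xyz":[0,0,0],"rotation":[0,0,0]},{"xyz":[0,0,0],"rotation":[0,0,0]}]'
python3 - <<'E'
from h import *
np.set_printoptions(precision=1,suppress=True)
for c in('top','side'):
    im,d=read_camera(c)
    for r in trace(c,'pedal')[:2]:
        P=mask_pts(c,r['pixels'],d); q=inbin(P); print(c,r['confidence'],np.c_[q,P[:,2]].mean(0),np.percentile(q,[2,50,98],axis=0).ravel())
    save(c+'2.png',cv2.resize(im[130:250,190:350],(800,600),interpolation=cv2.INTER_CUBIC))
E
```

```text
t: 13.9
ee_pos: [517.0, -96.6, 41.0]
ee_rot: [0.002, 0.731, 0.682, 0.003]
ft_force: [1.8, 1.7, 12.1]
grip_width: 0.007
finger_force: 5.6
top 0.61 [-125.8   15.6   32.1] [-147.7    7.2 -126.2   15.8 -105.9   23.5]
side 0.48 [-154.4   16.3   40.3] [-170.8  -12.1 -158.3   16.1 -131.6   43.1]
```

View pics/side2.png

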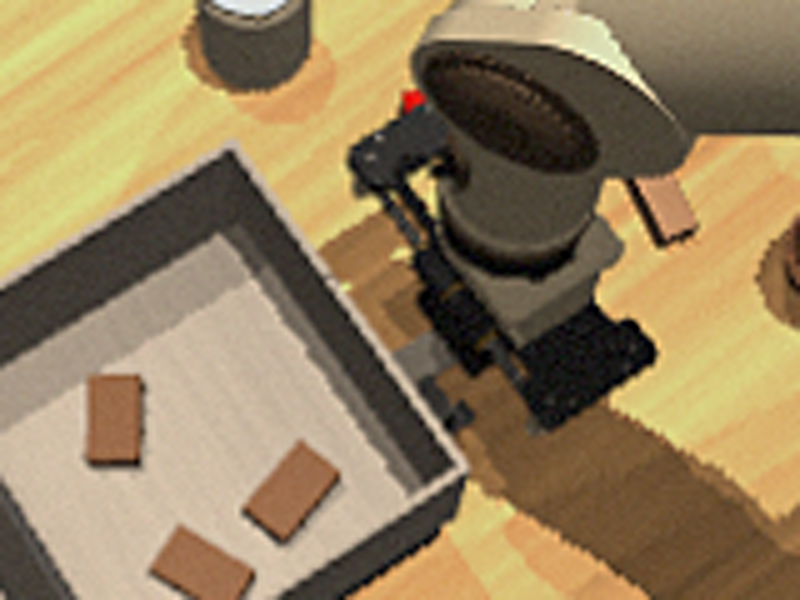

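The lid is open, showing three clay bits in the bin. The pedal bar is at bin y ≈ 15.6 mm, so it is fully slid under the catch. I'll ease up 6 mm and check that the catch takes the load.

```bash
python3 -m crank '[{"xyz":[0,0,-0.05],"rotation":[0,0,0]},{"xyz":[0,0,-0.05],"rotation":[0,0,0]},{"xyz":[0,0,-0.05],"rotation":[0,0,0]},{"xyz":[0,0,-0.05],"rotation":[0,0,0]},{"xyz":[0,0.05,0],"rotation":[0,0,0]},{"xyz":[0,0.05,0],"rotation":[0,0,0]},{"xyz":[0,0,0],"rotation":[0,0,0]},{"xyz":[0,0,0],"rotation":[0,0,0]},{"xyz":[0,0,0],"rotation":[0,0,0]},{"xyz":[0,0,0],"rotation":[0,0,0]}]'
```

```text
t: 15.35
ee_pos: [516.9, -97.8, 46.7]
ee_rot: [0.0, 0.732, 0.682, -0.0]
ft_force: [-0.3, -0.3, 0.0]
grip_width: 0.007
finger_force: 0.0
```

```bash
python3 -m crank '[{"xyz":[0,0,-0.4],"rotation":[0,0,0]},{"xyz":[0,0,-0.8],"rotation":[0,0,0]},{"xyz":[0,0,-1],"rotation":[0,0,0]},{"xyz":[-0.6,0.3,-0.6],"rotation":[0,0,0]},{"xyz":[-0.9,0.5,0],"rotation":[0,0,0]},{"xyz":[-0.9,0.5,0],"rotation":[0,0,0]},{"xyz":[-0.9,0.5,0],"rotation":[0,0,0]},{"xyz":[-0.9,0.5,0],"rotation":[0,0,0]},{"xyz":[-0.9,0.43,0],"rotation":[0,0,0]},{"xyz":[-0.2,0,0],"rotation":[0,0,0]}]'
python3 -m crank '[{"xyz":[0,0,0],"rotation":[0,0,-0.7]},{"xyz":[0,0,0],"rotation":[0,0,-0.6]},{"xyz":[0,0,0],"rotation":[0,0,0]},{"xyz":[0,0,0],"rotation":[0,0,0]},{"xyz":[0,0,0],"rotation":[0,0,0]},{"xyz":[0,0,0],"rotation":[0,0,0]},{"xyz":[0,0,0],"rotation":[0,0,0]},{"xyz":[0,0,0],"rotation":[0,0,0]},{"xyz":[0,0,0],"rotation":[0,0,0]},{"xyz":[0,0,0],"rotation":[0,0,0]}]' 0.6
python3 - <<'E'
from h import *
np.set_printoptions(precision=1,suppress=True)
go([610.7,-316.6],6,9.0)
for c in('side','top'):
  im,d=read_camera(c)
  for r in trace(c,'offcut')[:3]:
    P=mask_pts(c,r['pixels'],d); print(c,r['confidence'],P.mean(0))
  for t in('lid_edge',):
   for r in pinpoint(c,t)[:1]:
    u,v=map(round,r['at']); P=at_depth(c,[r['at']],[d[v,u]]); print(t,inbin(P),P)
E
```

```text
t: 16.6
ee_pos: [611.2, -320.5, 159.4]
ee_rot: [0.001, 0.733, 0.68, 0.0]
ft_force: [0.3, -0.1, 0.1]
grip_width: 0.006
finger_force: 0.0
t: 17.85
ee_pos: [611.0, -316.9, 158.7]
ee_rot: [-0.0, 0.65, 0.76, 0.0]
ft_force: [0.4, 0.3, -0.6]
grip_width: 0.803
finger_force: 0.0
t 17.85 pos [ 611.  -316.9  158.7] shift tool now [ 0.  -0.   3.8] in target frame [ 0.  -0.   3.8] rot [ 0. -0. -0.] F [ 0.4  0.3 -0.6] grip 0.803 0.0
side 0.77 [ 610.  -313.9   23.8]
side 0.68 [ 514.2 -238.3   14.1]
side 0.67 [ 631.6 -178.9   20.6]
lid_edge [[101.2   1.6]] [[552.3 190.8 376.9]]
top 0.74 [ 752.4 -285.4   18.6]
top 0.71 [480.3 446.5 170.2]
top 0.7 [ 628.  -184.1   25. ]
lid_edge [[97.9 -5.2]] [[558.8 187.  358.8]]
```

```bash
python3 -m crank '[{"xyz":[0,0,0.5],"rotation":[0,0,0]},{"xyz":[0,0,0.8],"rotation":[0,0,0]},{"xyz":[0,0,0.8],"rotation":[0,0,0]},{"xyz":[0,0,0.7],"rotation":[0,0,0]},{"xyz":[0,0,0.5],"rotation":[0,0,0]},{"xyz":[0,0,0.3],"rotation":[0,0,0]},{"xyz":[0,0,0.2],"rotation":[0,0,0]},{"xyz":[0,0,0],"rotation":[0,0,0]},{"xyz":[0,0,0],"rotation":[0,0,0]},{"xyz":[0,0,0],"rotation":[0,0,0]}]'
python3 -m crank '[{"xyz":[0,0,0],"rotation":[0,0,0]},{"xyz":[0,0,0],"rotation":[0,0,0]},{"xyz":[0,0,0],"rotation":[0,0,0]},{"xyz":[0,0,0],"rotation":[0,0,0]},{"xyz":[0,0,0],"rotation":[0,0,0]},{"xyz":[0,0,0],"rotation":[0,0,0]},{"xyz":[0,0,0],"rotation":[0,0,0]},{"xyz":[0,0,-0.4],"rotation":[0,0,0]},{"xyz":[0,0,-0.8],"rotation":[0,0,0]},{"xyz":[0,0,-0.8],"rotation":[0,0,0]}]' -1 20
```

```text
t: 19.4
ee_pos: [611.6, -317.2, 7.7]
ee_rot: [0.001, 0.65, 0.76, 0.0]
ft_force: [-0.4, -0.2, 0.6]
grip_width: 0.801
finger_force: 0.0
t: 20.65
ee_pos: [610.9, -316.7, 88.2]
ee_rot: [-0.0, 0.65, 0.76, 0.0]
ft_force: [0.3, 0.6, -2.0]
grip_width: 0.369
finger_force: 20.0
```

```bash
python3 -m crank '[{"xyz":[0,0,-0.9],"rotation":[0,0,0]},{"xyz":[0.3,0,-1],"rotation":[0,0,0]},{"xyz":[0.7,0,-1],"rotation":[0,0,0]},{"xyz":[1,0,-0.4],"rotation":[0,0,0]},{"xyz":[1,-0.04,0],"rotation":[0,0,0]},{"xyz":[1,-0.05,0],"rotation":[0,0,0]},{"xyz":[1,-0.05,0],"rotation":[0,0,0]},{"xyz":[1,0,0],"rotation":[0,0,0]},{"xyz":[1,0,0],"rotation":[0,0,0]},{"xyz":[0.7,0,0],"rotation":[0,0,0]}]'
python3 -m crank '[{"xyz":[0.9,0,0],"rotation":[0,0,0]},{"xyz":[0.7,0,0],"rotation":[0,0,0]},{"xyz":[0.4,0,0],"rotation":[0,0,0]},{"xyz":[0,0,0],"rotation":[0,0,0.7]},{"xyz":[0,0,0],"rotation":[0,0,0.6]},{"xyz":[0,0,0],"rotation":[0,0,0]},{"xyz":[0,0,0],"rotation":[0,0,0]},{"xyz":[0,0,0],"rotation":[0,0,0]},{"xyz":[0,0,0],"rotation":[0,0,0]},{"xyz":[0,0,0],"rotation":[0,0,0]}]'
python3 - <<'E'
from h import *
go([545,65],125); im,d=read_camera('side');save('s3.png',im[60:360,60:460])
E
```

```text
t: 21.9
ee_pos: [556.7, -11.1, 219.8]
ee_rot: [0.0, 0.649, 0.761, 0.0]
ft_force: [0.0, -0.4, -0.8]
grip_width: 0.366
finger_force: 20.0
t: 23.15
ee_pos: [544.9, 65.4, 218.7]
ee_rot: [-0.0, 0.731, 0.682, -0.0]
ft_force: [1.3, -0.1, -1.6]
grip_width: 0.368
finger_force: 20.0
t 23.15 pos [544.9  65.4 218.7] shift tool now [-0.01   0.003  2.342] in target frame [-1.000e-02  2.000e-03  2.342e+00] rot [-0.001 -0.     0.005] F [ 1.34 -0.11 -1.64] grip 0.368 20.0
```

View pics/s3.png

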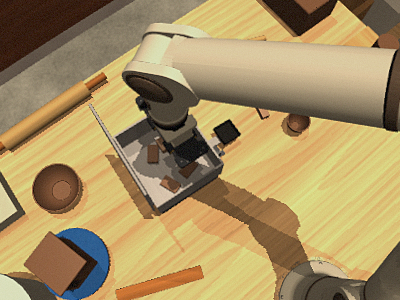

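The gripper is over the bin mouth, clear of the upright lid. I'll lower it, release the offcut and lift.

```bash
python3 -m crank '[{"xyz":[0,0,0.4],"rotation":[0,0,0]},{"xyz":[0,0,0.6],"rotation":[0,0,0]},{"xyz":[0,0,0.6],"rotation":[0,0,0]},{"xyz":[0,0,0.5],"rotation":[0,0,0]},{"xyz":[0,0,0.4],"rotation":[0,0,0]},{"xyz":[0,0,0],"rotation":[0,0,0]},{"xyz":[0,0,0],"rotation":[0,0,0]},{"xyz":[0,0,0],"rotation":[0,0,0]},{"xyz":[0,0,0],"rotation":[0,0,0]},{"xyz":[0,0,0],"rotation":[0,0,0]}]'
python3 -m crank '[{"xyz":[0,0,0],"rotation":[0,0,0]},{"xyz":[0,0,0],"rotation":[0,0,0]},{"xyz":[0,0,0],"rotation":[0,0,0]},{"xyz":[0,0,0],"rotation":[0,0,0]},{"xyz":[0,0,0],"rotation":[0,0,0]},{"xyz":[0,0,-0.4],"rotation":[0,0,0]},{"xyz":[0,0,-0.8],"rotation":[0,0,0]},{"xyz":[0,0,-0.8],"rotation":[0,0,0]},{"xyz":[0,0,-0.4],"rotation":[0,0,0]},{"xyz":[0,0,0],"rotation":[0,0,0]}]' 0.5
python3 -m crank '[{"xyz":[-0.6,0,0],"rotation":[0,0,0]},{"xyz":[-0.9,0,0],"rotation":[0,0,0]},{"xyz":[-0.9,-0.1,0],"rotation":[0,0,0]},{"xyz":[-0.9,-0.2,0],"rotation":[0,0,0]},{"xyz":[-0.7,-0.1,0],"rotation":[0,0,0]},{"xyz":[0,0,0],"rotation":[0,0,0]},{"xyz":[0,0,0],"rotation":[0,0,0]},{"xyz":[0,0,0],"rotation":[0,0,0]},{"xyz":[0,0,0],"rotation":[0,0,0]},{"xyz":[0,0,0],"rotation":[0,0,0]}]' -1
python3 - <<'E'
from h import *
np.set_printoptions(precision=1,suppress=True)
for c in('top','side'):
    im,d=read_camera(c); 
    for t in('offcut','pedal'):
      for r in trace(c,t)[:5]:
        P=mask_pts(c,r['pixels'],d); print(c,t,round(r['confidence'],2),len(P),inbin(P).mean(0),P[:,2].mean())
    v,u=np.indices(d.shape); P=mask_pts(c,(d>0)&(im.max(2)<50),d); q=inbin(P)
    k=(q[:,0]>-225)&(q[:,0]<-140)&(abs(q[:,1]-15)<40)&(P[:,2]>25)&(P[:,2]<65)
    if k.sum(): print('tread',k.sum(),np.percentile(q[k],[2,50,98],axis=0).ravel(),np.median(P[k,2]))
    save(c+'4.png',cv2.resize(im[120:260,170:370],(800,560),interpolation=cv2.INTER_CUBIC))
go([517,-97],60)
E
```

```text
t: 24.45
ee_pos: [545.2, 65.4, 119.1]
ee_rot: [0.0, 0.732, 0.682, 0.0]
ft_force: [0.3, 0.3, -2.0]
grip_width: 0.37
finger_force: 20.0
t: 25.7
ee_pos: [545.8, 65.5, 216.0]
ee_rot: [0.001, 0.732, 0.682, 0.001]
ft_force: [-0.6, -0.2, 0.4]
grip_width: 0.751
finger_force: 0.0
t: 26.95
ee_pos: [517.9, -92.4, 214.8]
ee_rot: [0.0, 0.731, 0.682, 0.0]
ft_force: [0.2, 1.0, 0.2]
grip_width: 0.007
finger_force: 0.0
top offcut 0.72 340 [-24.6   1.9] 86.24535099770416
top pedal 0.47 156 [-134.2   15.5] 35.48782770956825
tread 21 [-165.9   -6.5 -160.6   36.6 -140.2   53.2] 49.103181376932525
side offcut 0.38 46 [-220.2 -105. ] 46.652229533124704
side pedal 0.57 501 [-181.4   14.7] 40.82782914640528
tread 379 [-215.1  -12.5 -188.9   13.7 -159.3   43.2] 42.73819018949325
t 27.25 pos [517.8 -93.1 214.8] shift tool now [-0.1 -0.   3.9] in target frame [-0.1 -0.   3.9] rot [0. 0. 0.] F [-0.  -0.6  0.4] grip -0.001 0.0
```

View pics/side4.png

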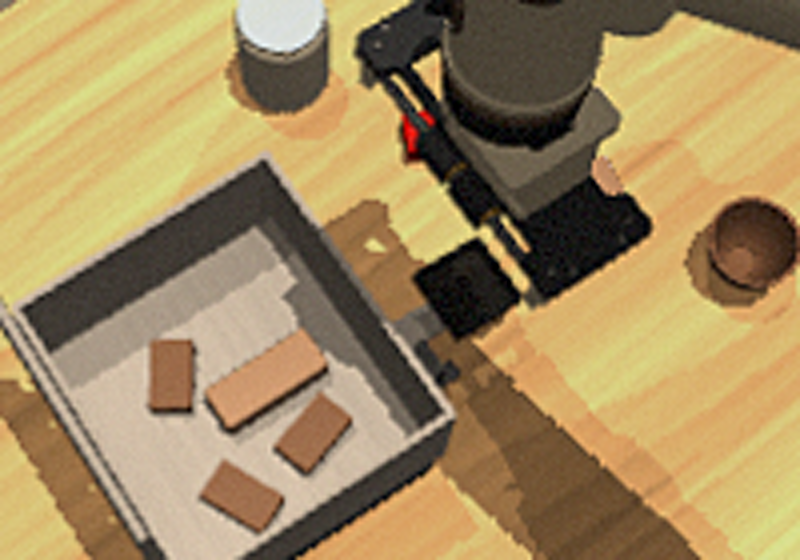

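The offcut lies in the bin, and the pedal is still caught with the tread centre at about (518,−96). Next I'll go down into the dish and press.

```bash
python3 -m crank '[{"xyz":[-0.06,0.01,0.6],"rotation":[0,0,0]},{"xyz":[0,0,0.9],"rotation":[0,0,0]},{"xyz":[0,0,0.9],"rotation":[0,0,0]},{"xyz":[0,0,0.7],"rotation":[0,0,0]},{"xyz":[0,0,0.5],"rotation":[0,0,0]},{"xyz":[0,0,0.3],"rotation":[0,0,0]},{"xyz":[0,0,0.2],"rotation":[0,0,0]},{"xyz":[0,0,0.1],"rotation":[0,0,0]},{"xyz":[0,0,0],"rotation":[0,0,0]},{"xyz":[0,0,0],"rotation":[0,0,0]}]'
python3 -m crank '[{"xyz":[0,0,0.03],"rotation":[0,0,0]},{"xyz":[0,0,0.03],"rotation":[0,0,0]},{"xyz":[0,0,0.03],"rotation":[0,0,0]},{"xyz":[0,0,0],"rotation":[0,0,0]},{"xyz":[0,0,0],"rotation":[0,0,0]},{"xyz":[0,0,0],"rotation":[0,0,0]},{"xyz":[0,0,0],"rotation":[0,0,0]},{"xyz":[0,0,0],"rotation":[0,0,0]},{"xyz":[0,0,0],"rotation":[0,0,0]},{"xyz":[0,0,0],"rotation":[0,0,0]}]'
```

```text
t: 28.5
ee_pos: [518.5, -95.6, 47.3]
ee_rot: [0.0, 0.732, 0.682, 0.0]
ft_force: [0.3, 0.6, 0.5]
grip_width: 0.008
finger_force: 0.0
t: 29.75
ee_pos: [518.2, -95.5, 43.5]
ee_rot: [0.0, 0.732, 0.682, -0.0]
ft_force: [-2.2, -0.2, 5.3]
grip_width: 0.005
finger_force: 2.7
```

```bash
python3 -m crank '[{"xyz":[0,0,0.03],"rotation":[0,0,0]},{"xyz":[0,0,0.03],"rotation":[0,0,0]},{"xyz":[0,0,0],"rotation":[0,0,0]},{"xyz":[0,0,0],"rotation":[0,0,0]},{"xyz":[0,0,0],"rotation":[0,0,0]},{"xyz":[0,0,0],"rotation":[0,0,0]},{"xyz":[0,0,0],"rotation":[0,0,0]},{"xyz":[0,0,0],"rotation":[0,0,0]},{"xyz":[0,0,0],"rotation":[0,0,0]},{"xyz":[0,0,0],"rotation":[0,0,0]}]'
python3 -m crank '[{"xyz":[0,0,0.02],"rotation":[0,0,0]},{"xyz":[0,0,0],"rotation":[0,0,0]},{"xyz":[0,0,0],"rotation":[0,0,0]},{"xyz":[0,0,0],"rotation":[0,0,0]},{"xyz":[0,0,0],"rotation":[0,0,0]},{"xyz":[0,0,0],"rotation":[0,0,0]},{"xyz":[0,0,0],"rotation":[0,0,0]},{"xyz":[0,0,0],"rotation":[0,0,0]},{"xyz":[0,0,0],"rotation":[0,0,0]},{"xyz":[0,0,0],"rotation":[0,0,0]}]'
```

```text
t: 31.0
ee_pos: [519.2, -95.6, 41.8]
ee_rot: [0.001, 0.732, 0.682, 0.001]
ft_force: [-1.3, 0.1, 9.1]
grip_width: 0.004
finger_force: 4.7
t: 32.25
ee_pos: [519.5, -95.6, 41.2]
ee_rot: [0.001, 0.732, 0.682, 0.001]
ft_force: [-1.2, -0.1, 10.5]
grip_width: 0.003
finger_force: 5.3
```

```bash
python3 -m crank '[{"xyz":[0,0,0.02],"rotation":[0,0,0]},{"xyz":[0,0,0],"rotation":[0,0,0]},{"xyz":[0,0.04,0],"rotation":[0,0,0]},{"xyz":[0,0.04,0],"rotation":[0,0,0]},{"xyz":[0,0.04,0],"rotation":[0,0,0]},{"xyz":[0,0.04,0],"rotation":[0,0,0]},{"xyz":[0,0.04,0],"rotation":[0,0,0]},{"xyz":[0,0.04,0],"rotation":[0,0,0]},{"xyz":[0,0,0],"rotation":[0,0,0]},{"xyz":[0,0,0],"rotation":[0,0,0]}]'
```

```text
t: 33.5
ee_pos: [530.0, -96.3, 41.0]
ee_rot: [0.002, 0.732, 0.682, 0.001]
ft_force: [-1.0, -0.4, 13.7]
grip_width: 0.003
finger_force: 6.8
```

```bash
python3 -m crank '[{"xyz":[0,0.04,0],"rotation":[0,0,0]},{"xyz":[0,0.04,0],"rotation":[0,0,0]},{"xyz":[0,0.04,0],"rotation":[0,0,0]},{"xyz":[0,0.04,0],"rotation":[0,0,0]},{"xyz":[0,0.04,0],"rotation":[0,0,0]},{"xyz":[0,0,0],"rotation":[0,0,0]},{"xyz":[0,0,0],"rotation":[0,0,0]},{"xyz":[0,0,0],"rotation":[0,0,0]},{"xyz":[0,0,0],"rotation":[0,0,0]},{"xyz":[0,0,0],"rotation":[0,0,0]}]'
python3 - <<'E'
from h import *
np.set_printoptions(precision=1,suppress=True)
for c in('top','side'):
    im,d=read_camera(c)
    for r in trace(c,'pedal')[:2]:
        P=mask_pts(c,r['pixels'],d); q=inbin(P); print(c,r['confidence'],np.c_[q,P[:,2]].mean(0),np.percentile(q,[2,50,98],axis=0).ravel())
E
```

```text
t: 34.75
ee_pos: [534.7, -96.7, 40.8]
ee_rot: [0.0, 0.731, 0.682, -0.001]
ft_force: [-8.8, 0.5, 22.0]
grip_width: 0.007
finger_force: 11.1
top 0.48 [-129.4    0.3   31.9] [-152.7  -11.5 -129.1    0.3 -105.1   11.9]
side 0.62 [-152.2    1.2   35.8] [-166.8  -21.2 -156.3    1.5 -131.9   24.4]
```

The pedal bar is back at bin y ≈ 0 (shift 0). I'll ease up slowly, following the arc.

```bash
python3 -m crank '[{"xyz":[0,-0.03,-0.03],"rotation":[0,0,0]},{"xyz":[0,-0.03,-0.05],"rotation":[0,0,0]},{"xyz":[0.01,0,-0.05],"rotation":[0,0,0]},{"xyz":[0.01,0,-0.06],"rotation":[0,0,0]},{"xyz":[0.01,0,-0.06],"rotation":[0,0,0]},{"xyz":[0.01,0,-0.06],"rotation":[0,0,0]},{"xyz":[0.01,0,-0.06],"rotation":[0,0,0]},{"xyz":[0.01,0,-0.06],"rotation":[0,0,0]},{"xyz":[0.01,0,-0.06],"rotation":[0,0,0]},{"xyz":[0.01,0,-0.06],"rotation":[0,0,0]}]'
```

```text
t: 36.2
ee_pos: [534.2, -95.0, 62.0]
ee_rot: [0.001, 0.732, 0.681, -0.0]
ft_force: [-0.3, -3.3, 6.5]
grip_width: 0.004
finger_force: 3.5
```

```bash
python3 -m crank '[{"xyz":[0.01,0,-0.05],"rotation":[0,0,0]},{"xyz":[0.01,0,-0.05],"rotation":[0,0,0]},{"xyz":[0.01,0,-0.05],"rotation":[0,0,0]},{"xyz":[0.01,0,-0.05],"rotation":[0,0,0]},{"xyz":[0.01,0,-0.05],"rotation":[0,0,0]},{"xyz":[0.01,0,-0.05],"rotation":[0,0,0]},{"xyz":[0.01,0,-0.05],"rotation":[0,0,0]},{"xyz":[0.01,0,-0.05],"rotation":[0,0,0]},{"xyz":[0,0,0],"rotation":[0,0,0]},{"xyz":[0,0,0],"rotation":[0,0,0]}]'
```

```text
t: 37.45
ee_pos: [534.4, -91.5, 77.8]
ee_rot: [0.001, 0.732, 0.682, -0.0]
ft_force: [-0.6, -3.1, 6.0]
grip_width: 0.004
finger_force: 2.6
```

```bash
python3 -m crank '[{"xyz":[0,0,-0.03],"rotation":[0,0,0]},{"xyz":[0,0,-0.03],"rotation":[0,0,0]},{"xyz":[0,0,-0.03],"rotation":[0,0,0]},{"xyz":[0,0,-0.03],"rotation":[0,0,0]},{"xyz":[0,0,-0.03],"rotation":[0,0,0]},{"xyz":[0,0,-0.03],"rotation":[0,0,0]},{"xyz":[0,0,-0.03],"rotation":[0,0,0]},{"xyz":[0,0,-0.03],"rotation":[0,0,0]},{"xyz":[0,0,-0.03],"rotation":[0,0,0]},{"xyz":[0,0,-0.03],"rotation":[0,0,0]}]'
```

```text
t: 38.7
ee_pos: [533.6, -90.2, 89.2]
ee_rot: [0.0, 0.732, 0.682, 0.0]
ft_force: [-0.8, 0.1, -0.1]
grip_width: 0.005
finger_force: 0.0
```

```bash
python3 -m crank '[{"xyz":[0,0,-0.03],"rotation":[0,0,0]},{"xyz":[0,0,-0.1],"rotation":[0,0,0]},{"xyz":[0,0,-0.2],"rotation":[0,0,0]},{"xyz":[0,0,-0.4],"rotation":[0,0,0]},{"xyz":[0,0,-0.6],"rotation":[0,0,0]},{"xyz":[0,0,-0.6],"rotation":[0,0,0]},{"xyz":[-0.6,0,-0.6],"rotation":[0,0,0]},{"xyz":[-0.6,0,0],"rotation":[0,0,0]},{"xyz":[0,0,0],"rotation":[0,0,0]},{"xyz":[0,0,0],"rotation":[0,0,0]}]'
python3 - <<'E'
from h import *
np.set_printoptions(precision=1,suppress=True)
for c in('top','side'):
    im,d=read_camera(c)
    for t in('lid','pedal'):
      for r in trace(c,t)[:2]:
        P=mask_pts(c,r['pixels'],d); print(c,t,r['confidence'],np.percentile(np.c_[inbin(P),P[:,2]],[2,50,98],axis=0).ravel())
E
```

```text
t: 39.95
ee_pos: [530.2, -137.1, 190.8]
ee_rot: [-0.0, 0.731, 0.682, 0.0]
ft_force: [-0.1, 0.6, 0.2]
grip_width: 0.007
finger_force: 0.0
top lid 0.97 [-102.8 -108.8  170.1   -1.8    1.6  173.5  101.1  108.6  176.6]
top pedal 0.93 [-207.5  -26.7    0.7 -170.8    0.8   79.4 -111.1   28.1   94.6]
side lid 0.81 [-101.4 -109.2  168.2    2.1    4.1  172.   101.6  108.2  175.3]
side lid 0.46 [-189.4 -108.    58.4   -5.3    9.2  171.7  100.6  108.8  175.3]
side pedal 0.75 [-208.4  -28.2   54.7 -177.8   -1.9   79.5 -137.4   26.6   92.2]
```

The lid is flat and shut at z ≈ 173, and the pedal is up with nothing touching it.

```bash
python3 -c "
from workcell import *
print(hand_in())"
```

```text
the job is handed in; nothing more can be done
None
```

I handed the job in at about 40 s: the offcut is in the bin, the lid was eased down shut under the finger, and the pedal is up and untouched. The hand-in returned no verdict.

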